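Push the row of slide magazines home and register the load

TASK

Beside the microscope, four slide magazines stand in a row on the loading rail: push the whole row along the rail together, as one train, until the first sits against the end stop and no gaps are left. Then press the load button on top of the end stop fully down and let it go. Only push, do not lift or tip the magazines or let the row come apart, leave the spare magazine, the bottle and the jar where they are, and finish clear of everything.

Things in the scene. Friction and masses are not known exactly. Their poses are not given: they have to be found in the camera images.
- rail: straight aluminium loading rail fixed to the bench. Origin on the bench top, at the middle of the rail's width; its x runs along the rail towards the end stop, z up. Rail floor 6 mm above the bench, x = -220 mm (open end) to +150 mm (stop face). Side lips 4 mm thick, tops 14 mm above the bench; 84 mm clear between them, 92 mm over all. At home the magazine centres are at x = 132, 96, 60, 24 mm, the row's rear face at x = 6 mm
- stop_face (a point): middle of the end stop's face, on the rail floor (rail x = 150 mm). The stop is a rigid grey housing reaching 70 mm on from this face, 92 mm wide, its top 44 mm above the bench, with the load button on top
- mag1: slide magazine: white plastic box, 36 mm along the rail (its x) x 80 mm across (its y) x 32 mm tall, open top showing glass slide edges, 0.1 to 0.2 kg, slides freely. Origin at the centre of its underside. First of the row, nearest the end stop
- mag2: slide magazine: white plastic box, 36 mm along the rail (its x) x 80 mm across (its y) x 32 mm tall, open top showing glass slide edges, 0.1 to 0.2 kg, slides freely. Origin at the centre of its underside. Second of the row, touching the first
- mag3: slide magazine: white plastic box, 36 mm along the rail (its x) x 80 mm across (its y) x 32 mm tall, open top showing glass slide edges, 0.1 to 0.2 kg, slides freely. Origin at the centre of its underside. Third of the row, touching the second
- mag4: slide magazine: white plastic box, 36 mm along the rail (its x) x 80 mm across (its y) x 32 mm tall, open top showing glass slide edges, 0.1 to 0.2 kg, slides freely. Origin at the centre of its underside. Last of the row, its rear face free and looking to the open end of the rail. The row starts 80 to 130 mm short of the stop
- load_button (a joint): travel of the round load button, in m: 0 up, 0.006 fully down; a spring pushes it back up, about 5 N when fully down
- load_button_top (a point): centre of the top of the load button's steel cap (32 mm across) on the end stop's housing; pressed straight down
- spare_mag: a fifth, spare magazine of the same make (36 x 80 x 32 mm) standing on the bench beside the rail; not part of the job. Origin at the centre of its underside
- oil_bottle: small amber glass bottle with a black cap, 34 mm across, 65 mm tall, loose on the bench. Origin at the centre of its underside
- specimen_jar: clear specimen jar with a white lid, 54 mm across, 60 mm tall, loose on the bench. Origin at the centre of its underside
There are look-alikes about, which are no part of the job. Leave any green look-alike of the mag2 alone.

How it is judged:
By the outcome, as a careful person would: the job done as asked, in the order asked, and still so for the second after the job is handed in, with the robot touching nothing.
It also fails if it takes over 45 s, if anything falls off the work surface, if the arm or the gripper's body presses on something with over 40 N, if the wrist force passes 120 N, or if a joint passes its speed limit or range.

ROBOT

A 7-joint arm with a two-finger parallel gripper is mounted at the origin on the work surface. World frame = base frame: x ahead of the robot, y to its left, z up, the work surface at z = 0. Lengths are in mm, angles in rad, forces in N, time in s.
With the tool pointing down it reaches from about 400 to 900 mm from the base axis. Payload 5.5 kg.
Tool frame: the origin (TCP) lies midway between the tips of the shut fingers; the grasp point (between the pads) lies 19 mm behind it; z points along the fingers, y is the direction in which the jaws open and shut (so a half turn about z gives the same grasp; the last joint's range is limited). The gripper opens to 85 mm and grips with 20 to 120 N. Pads are 22 mm wide; open, the fingers measure 114 mm over their backs; the gripper's body (76 mm by 85 mm) begins 54 mm behind the grasp point. The pads swing forward as they close: fully open they stand 13 mm farther back than shut.
Start: joints at [-1.013, 0.501, -0.427, 1.55, 0.221, 1.138, -0.21], TCP at [188.818, 621.971, 231.31] pointing down, gripper open.
Joint ranges: [-2.88, 2.88], [-0.31, 2.03], [-1.54, 1.56], [0.2, 2.42], [-1.41, 4.55], [0.19, 2.02], [-2.57, 2.57]. Speed limits (rad/s): [2.57, 2.57, 3.14, 3.14, 3.14, 3.14, 3.14].

INTERFACE

Orientations are given as a rotation vector (axis times angle).
In Python, from cell import robot, command_gripper, kin, vision, job, current_clock, current_joint_positions, current_joint_velocities, current_effort, current_tcp_pos, current_eef_rot, current_ft_force, current_torque, current_gripper_width gives the robot as it stands. Calls block until the motion is done:
- robot.reach(position, orientation): joint-space move of the TCP to a pose.
- robot.movel(position, feed=150, rot=None): straight line of the TCP; rot=None keeps the orientation; feed is the mean speed in mm/s.
- robot.move_j(angles): joint-space move.
- command_gripper(opening, effort=None): opening from 0.0 (shut) to 1.0 (fully open); effort is the grip in N (None keeps the last); returns when the fingers have stopped.
- robot.pause(seconds).
- kin.ik(position, orientation): joint angles nearest the present ones, or None.
- vision.camera(name): name is "scene" or "top" or "wrist"; returns a dict with "color" (480x640x3 uint8, red, green, blue), "depth" (480x640 float32, mm along the optical axis (not along the pixel's ray), 0 where there is no reading), "camera_matrix" (3x3 intrinsics, pixels), "rvec" (rotation vector, rad) and "tvec" (3), from world to camera coordinates, as OpenCV has them; the wrist camera has in their place "mount" (4x4, takes a point from camera to tool coordinates, whose origin is the TCP and whose axes are the flange's). Camera axes: x right, y down, z forward; pixel columns grow to the right and rows downward; lengths in mm; the calibration is good to about 2 mm. The wrist camera is an equidistant fisheye: a pixel r from the principal point sees the ray r / f radians off the axis. A picture is of the moment at which its call begins: read the wrist's pose just before it.
A pose or a line that the arm cannot do raises robot.PlanningError and nothing moves.
- job.job_done(): hands the job in, once; it reports no verdict.
Readings, each from a call of its own:
- current_clock(): time.
- current_joint_positions(): joint angles.
- current_joint_velocities(): joint speeds.
- current_effort(): joint torques, N m.
- current_tcp_pos(): TCP position.
- current_eef_rot(): TCP orientation.
- current_ft_force(): force on the tool from outside, world axes, zero at the start.
- current_torque(): the same for the moment, N m.
- current_gripper_width(): opening from 0.0 (shut) to 1.0 (fully open).
Only numpy, scipy, OpenCV 4.12 (cv2) and the standard library are available. Lean on these libraries where they do the work, as an engineer would, in place of code of your own. Each camera call takes 0.05 s, during which the arm holds its last target. There are 200 camera calls.

## Working session

There is one attempt and no reset: what is moved stays moved. The work goes in short steps, each a Python script; the robot and the scene stay as the last script left them, time stands still between calls to the robot, and variables do not carry over. Pictures are saved under pics/ and viewed, about 8 in all and at most 12, crops included, and the job is handed in when it is done.

```bash
mkdir -p pics; cat > h.py <<'E'
import numpy as np, cv2
from cell import *
def snap(n,f):
    c=vision.camera(n); cv2.imwrite(f'pics/{f}.png',c['color'][:,:,::-1]); np.savez(f'pics/{f}.npz',**c); return c
def pt(c,u,v,z=None,r=2):
    """world point at pixel: from depth, or on plane z"""
    K=c['camera_matrix'];R,_=cv2.Rodrigues(np.array(c['rvec'],float));t=np.array(c['tvec'],float).ravel()
    ray=np.linalg.inv(K)@[u,v,1]
    if z is None:
        d=c['depth'][v-r:v+r+1,u-r:u+r+1];p=ray*np.median(d[d>0])
        return R.T@(p-t)
    o=-R.T@t;w=R.T@ray
    return o+w*(z-o[2])/w[2]
E
python3 - <<'E'
from h import *
print(current_clock())
a=snap('top','top0');b=snap('scene','scene0')
print(a['camera_matrix'],-cv2.Rodrigues(a['rvec'])[0].T@np.ravel(a['tvec']),current_eef_rot(),current_ft_force())
E
```

```text
0.0
[[517.466375     0.         322.1781302 ]
 [  0.         517.466375   235.75127753]
 [  0.           0.           1.        ]] [520.40815289  57.76003754 782.50140922] [-4.61277837e-01 -3.10721467e+00  2.79143958e-03] [ 0.09100252 -0.04515594 -0.9088875 ]
```

View pics/top0.png

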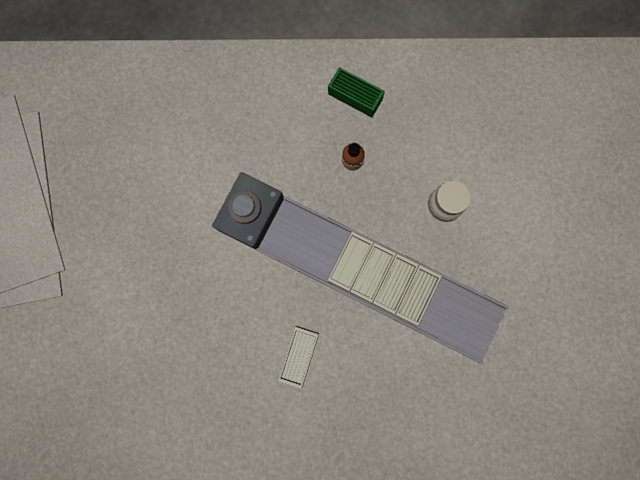

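View pics/scene0.png

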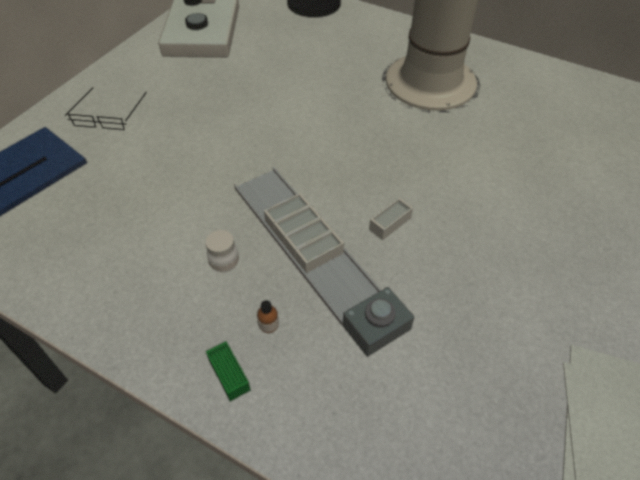

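The top view shows the rail running from the open end at about (495,335) to the stop at (248,210). The button is at about (243,207) and the row spans (330–440, 235–325). The jar, bottle, spare magazine and green look-alike all stand off the rail. I'll take an enlarged crop next.

```bash
python3 -c "
import cv2
i=cv2.imread('pics/top0.png')[160:400,200:520];cv2.imwrite('pics/crop0.png',cv2.resize(i,(800,600),interpolation=cv2.INTER_CUBIC))"
```

```text
(no output)
```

View pics/crop0.png

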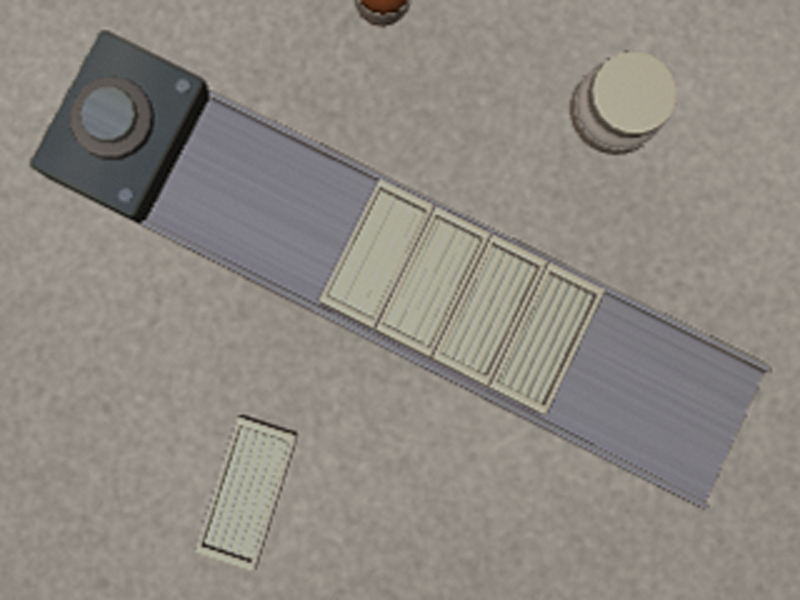

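Crop pixels that matter:

| Feature | Crop pixels |
|---|---|
| Row front corners | (379,182), (321,300) |
| Row rear corners | (604,290), (546,411) |
| Stop near edge | (209,92)–(142,220) |
| Button | (108,113) |
| Open end of the rail | (770,368), (707,507) |

```bash
python3 - <<'E'
from h import *
from scipy.spatial.transform import Rotation as Ro
c=dict(np.load('pics/top0.npz'))
f=lambda u,v,z:pt(c,u/2.5+200-.3,v/2.5+160-.3,z)
for n,z,ps in [('rowfront',38,[(379,182),(321,300)]),('rowrear',38,[(604,290),(546,411)]),('stop near',44,[(209,92),(142,220)]),('stop far',44,[(104,30),(32,164)]),('open',14,[(770,368),(707,507)]),('spare',32,[(240,416),(297,434),(199,549),(256,568)])]:
    q=np.array([f(*p,z) for p in ps]);print(n,q.round(1).tolist(),'mid',q.mean(0).round(1),np.linalg.norm(q[0]-q[1]).round(1))
print('button depth',pt(c,243,205), f(108,113,50),'jar',pt(c,453,197),'bottle',pt(c,354,150),'row top rim/ floor',pt(c,300,240),pt(c,470,310))
print('magtops',pt(c,441,277,r=0),pt(c,352,257))
print(Ro.from_rotvec(current_eef_rot()).as_matrix().round(3))
E
```

```text
rowfront [[626.3, 30.4, 38.0], [557.9, 63.9, 38.0]] mid [592.1  47.1  38. ] 76.2
rowrear [[564.0, -98.0, 38.0], [495.6, -63.5, 38.0]] mid [529.8 -80.8  38. ] 76.7
stop near [[678.4, 129.4, 44.0], [603.2, 167.0, 44.0]] mid [640.8 148.2  44. ] 84.0
stop far [[715.6, 191.8, 44.0], [635.8, 231.7, 44.0]] mid [675.7 211.7  44. ] 89.2
open [[520.1, -198.5, 14.0], [440.5, -158.8, 14.0]] mid [ 480.3 -178.6   14. ] 88.9
spare [[491.8, 110.2, 32.0], [481.8, 77.5, 32.0], [417.6, 132.6, 32.0], [407.4, 100.3, 32.0]] mid [449.6 105.1  32. ] 34.2
button depth [661.54694516 184.25087732  65.51095459] [664.74727646 187.13584865  50.        ] jar [ 674.09222298 -112.92180343   60.18286142] bottle [741.75805026  27.03020461  64.65216164] row top rim/ floor [619.35097147 106.85244852   5.8524834 ] [ 515.38414808 -145.5948799     5.98964757]
magtops [562.24366407 -97.87599372  36.51502271] [591.74579168  29.04522949  26.15160191]
[[-0.957  0.291 -0.001]
 [ 0.291  0.957 -0.002]
 [ 0.    -0.002 -1.   ]]
```

```bash
cat >> h.py <<'E'
from scipy.spatial.transform import Rotation as Ro
d=np.array([162.,328.5,0]);d/=np.linalg.norm(d)
ORG=np.array([480.3,-178.6,0])+220*d      # rail origin
lat=np.array([-d[1],d[0],0])
def W(x,z,y=0): return ORG+x*d+y*lat+[0,0,z]
def rot(tilt=0):                          # tips lead towards the stop by tilt deg
    s,c=np.sin(np.radians(tilt)),np.cos(np.radians(tilt))
    Z=s*d-[0,0,c];Y=lat;X=np.cross(Y,Z)
    return Ro.from_matrix(np.c_[X,Y,Z]).as_rotvec()
E
python3 - <<'E'
from h import *
for n,p in [('rear',(529.8,-80.8)),('front',(592.1,47.1)),('stop',(640.8,148.2)),('btn',(661.5,184.3))]:
    v=np.array([*p,0])-ORG;print(n,(v@d).round(1),(v@lat).round(1))
command_gripper(0.5)
robot.reach(W(-155,150),rot(4))
print(current_clock(),current_tcp_pos(),current_joint_positions(),current_gripper_width())
robot.movel(W(-155,12),feed=80)
print(current_clock(),current_tcp_pos(),current_ft_force())
snap('scene','scene1')
cv2.imwrite('pics/s1.png',cv2.resize(cv2.imread('pics/scene1.png')[120:360,200:520],(800,600)))
E
```

```text
rear -110.4 -1.1
front 31.9 -0.4
stop 144.1 0.6
btn 185.6 -2.0
3.45 [ 509.19721351 -119.50401834  149.71094614] [-0.72420557  0.79643854  1.35644234  1.99340318 -0.94568082  1.17024015
 -2.55041993] 0.49832106398442155
5.325 [ 509.35201552 -120.33891672   12.3614709 ] [0.2736375  0.47143414 0.13297443]
```

View pics/s1.png

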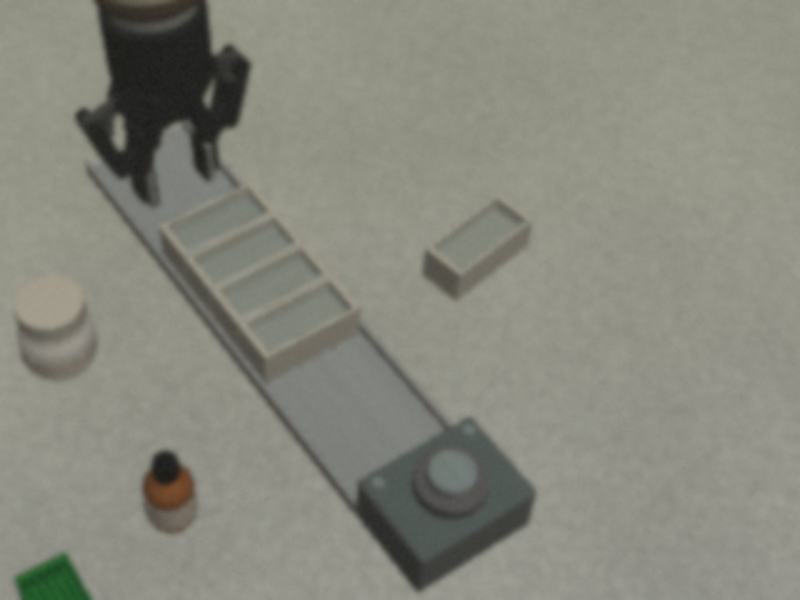

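The fingers stand between the lips, behind the row and clear of it. Joint 7 is close to its range limit, so I'll check that the push is feasible in both tool orientations before pushing.

```bash
python3 - <<'E'
from h import *
np.set_printoptions(precision=2,suppress=True)
def flip(r): return (Ro.from_rotvec(r)*Ro.from_euler('z',180,degrees=True)).as_rotvec()
for x in (-155,-110,-60,0): print(x,kin.ik(W(x,12),rot(4)),'|flip',kin.ik(W(x,12),flip(rot(4))))
print(kin.ik(W(186,120),rot(0)),kin.ik(W(186,120),flip(rot(0))))
E
```

```text
-155 [-0.58  0.95  1.11  2.05 -1.19  0.99 -2.39] |flip [-0.22  0.64  0.56  2.04 -0.69  0.64  0.37]
-110 [-0.66  0.96  1.1   2.03 -1.19  0.99 -2.49] |flip [-0.3   0.66  0.56  2.02 -0.7   0.65  0.28]
-60 [-0.83  1.24  1.35  1.99 -1.4   1.28 -2.49] |flip [-0.38  0.68  0.56  1.98 -0.69  0.66  0.19]
0 [ 0.83  1.17 -1.31  1.88  1.24  1.15  1.75] |flip [-0.47  0.71  0.56  1.92 -0.69  0.69  0.08]
[ 0.42  1.08 -1.31  1.52  1.05  1.36  1.7 ] [-0.75  0.73  0.66  1.57 -0.5   1.01 -0.4 ]
```

The flipped wrist is much more comfortable, so I'll lift, flip, come back down and push.

```bash
cat >> h.py <<'E'
def flip(r): return (Ro.from_rotvec(r)*Ro.from_euler('z',180,degrees=True)).as_rotvec()
def rx(): 
    v=current_tcp_pos()-ORG; return np.round([v@d,v@lat,v[2]],1)
def fd(): return float(np.dot(current_ft_force(),d))
E
python3 - <<'E'
from h import *
robot.movel(W(-155,130),feed=100)
robot.reach(W(-155,130),flip(rot(4)))
robot.movel(W(-155,12),feed=80)
print(current_clock(),rx(),current_ft_force().round(2),current_joint_positions().round(2))
robot.movel(W(-125,12),feed=25); print(rx(),fd())
robot.movel(W(-110,12),feed=20); print(rx(),fd())
robot.movel(W(-18,12),feed=35); print(current_clock(),rx(),fd(),current_ft_force().round(2))
snap('top','top2')
cv2.imwrite('pics/t2.png',cv2.resize(cv2.imread('pics/top2.png')[140:380,180:500],(800,600),interpolation=cv2.INTER_CUBIC))
E
```

```text
10.625 [-154.9   -0.4   12.5] [-0.73 -0.45 -0.18] [-0.19  0.63  0.52  2.04 -0.66  0.63  0.34]
[-125.3    0.    12. ] -1.4170171630818227
[-1.098e+02 -1.000e-01  1.200e+01] -2.6895839346366577
15.65 [-18.1   0.   12. ] -4.07661734223642 [-2.18 -3.47  2.08]
```

View pics/t2.png

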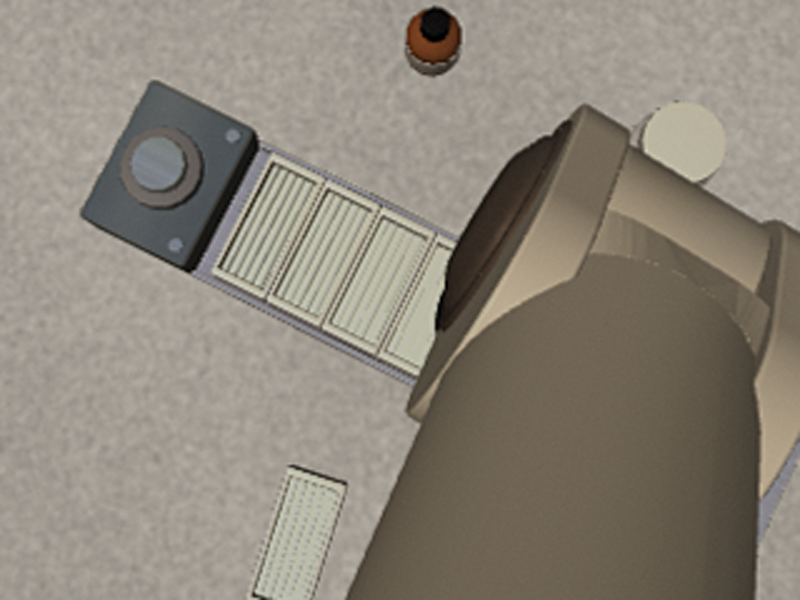

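The train is together and straight, with about 10 mm left to the stop: mag1's front edge is at (275,155)–(215,272) and the stop edge at (258,140)–(192,268). I'll creep in and watch the force.

```bash
python3 - <<'E'
from h import *
x=-18
while x<6:
    x+=1.5; robot.movel(W(x,12),feed=12); f=fd(); print(x,rx()[0],round(f,1),end='; ')
    if f<-14: break
print(current_clock(),current_ft_force())
E
```

```text
-16.5 -16.2 -2.8; -15.0 -14.7 -3.0; -13.5 -13.2 -2.7; -12.0 -11.8 -3.4; -10.5 -10.3 -3.3; -9.0 -8.8 -3.8; -7.5 -7.2 -3.2; -6.0 -5.8 -3.4; -4.5 -4.9 -3.6; -3.0 -4.8 -7.7; -1.5 -4.8 -10.4; 0.0 -4.7 -13.0; 1.5 -4.7 -17.7; 19.275 [-10.18243564 -14.72997953   9.0497125 ]
```

The row met the stop: the TCP stalled at rail x = -4.8, where -5 was expected. Next I'll back off, check the row, and press the button with the fingers shut.

```bash
python3 - <<'E'
from h import *
robot.movel(W(-35,12),feed=60); print(fd())
robot.movel(W(-35,140),feed=120)
command_gripper(0)
B=np.array([661.5,184.3,0])
r=flip(rot(0))
robot.reach(B+[0,0,130],r)
robot.movel(B+[0,0,72],feed=60)
print(current_clock(),current_tcp_pos().round(1),current_ft_force().round(2))
f0=current_ft_force()[2];z=72;s=''
while z>52:
    z-=1; robot.movel(B+[0,0,z],feed=15); f=current_ft_force()[2]-f0; s+=f'{z}:{current_tcp_pos()[2]:.1f},{f:.1f}; '
    if f>16: break
print(s); robot.pause(.3); print(current_tcp_pos().round(1),current_ft_force().round(1))
snap('scene','scene3')
robot.movel(B+[0,0,72],feed=25)
robot.movel(B+[0,0,150],feed=120)
print(current_clock(),current_ft_force().round(2))
E
```

```text
-0.32931635973074425
23.7417 [661.9 184.4  72.5] [-0.13 -0.15  0.69]
71:71.3,-0.8; 70:70.0,-0.9; 69:68.9,-1.0; 68:67.9,-0.7; 67:66.9,-1.2; 66:66.2,0.8; 65:65.2,1.6; 64:64.1,1.2; 63:63.1,2.1; 62:62.1,3.4; 61:61.1,3.4; 60:60.2,4.5; 59:60.1,10.4; 58:60.0,14.7; 57:59.9,21.1; 
[661.9 184.4  59.9] [-6.4 -0.8 21. ]
29.3917 [-0.66  0.45 -0.  ]
```

The button travelled a full 6 mm (66 to 60), then hit a hard stop. I'll retreat and verify.

```bash
python3 - <<'E'
from h import *
robot.move_j([-1.013,0.501,-0.427,1.55,0.221,1.138,-0.21])
print(current_clock(),current_tcp_pos().round(0))
c=snap('top','top4'); print('button',pt(c,243,205),'jar',pt(c,453,197),'bottle',pt(c,354,150))
cv2.imwrite('pics/t4.png',cv2.resize(c['color'][140:380,180:500,::-1],(800,600),interpolation=cv2.INTER_CUBIC))
a=dict(np.load('pics/top0.npz'))['color'].astype(int);D=np.abs(a-c['color']).max(2)>60
y,x=np.nonzero(D);print('changed px box',x.min(),x.max(),y.min(),y.max())
E
```

```text
31.7083 [191. 622. 231.]
button [661.44565409 184.16009864  66.02551711] jar [ 674.21174859 -113.05454882   59.62108838] bottle [741.78662697  27.02623733  64.55948588]
changed px box 256 441 197 324
```

View pics/t4.png

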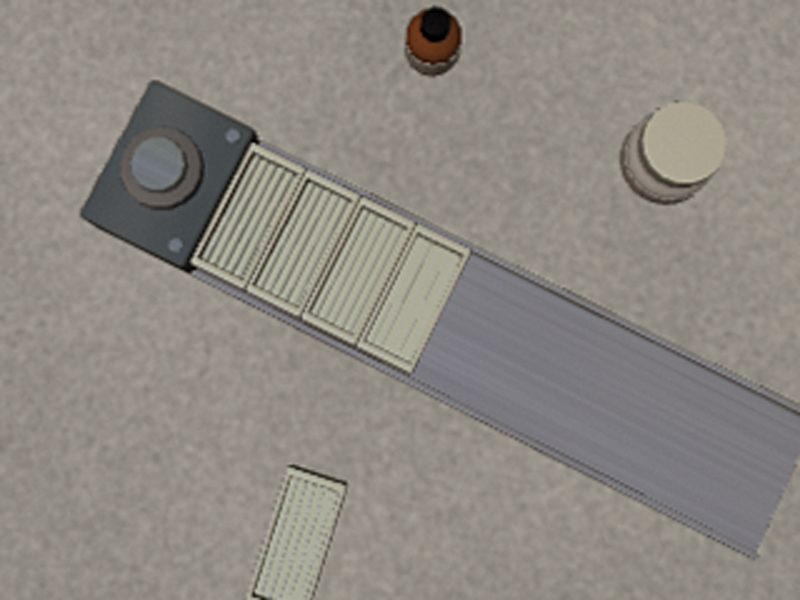

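The row sits closed up against the stop, with its rear edge at (468,247)–(413,373) and no visible gaps. The button is back up at z = 66, and nothing outside the row and stop area has changed.

```bash
python3 -c "
from h import *
job.job_done();print(current_clock())"
```

```text
the job is handed in; nothing more can be done
the job is handed in; nothing more can be done
```

The job is done and handed in, with the robot clock at about 32 s of the 45 s allowed. I pushed the four magazines about 118 mm as one train to the end stop, then pressed the load button fully down and let it go.

- **Row:** I pushed low on the last magazine with the finger tips. The tool stalled at rail x = -4.8 mm, where about -5 was expected, and the force rose to about 18 N. The last top view shows the row against the stop with no visible gaps.
- **Button:** it travelled 6 mm (66 to 60 mm high) and then hit a hard stop at about 21 N. Afterwards it was back up at 66 mm.
- **Surroundings:** comparing top views before and after, only the row and stop area changed. The jar and bottle also measured within 1 mm of where they were. The arm finished at its start pose, clear of everything.
- **Disagreements and a detour:**
  - The first picture put the top edge of the stop face about 6 mm short of where the rail length says it is. I trusted the contact force instead, and it matched the rail length.
  - The first wrist orientation was too close to the joint 7 limit, so I lifted and turned the tool half a turn before touching the row.

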